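Fit the crank to a hand coffee mill and take up the burrs

TASK

The coffee mill on its suction foot has been cleaned and its crank still lies on the worktop beside it. Fit the crank on the mill's splined axle, feeling for the splines without forcing it or turning the burrs, and press it home gently until it has clicked over its sprung balls and sits flat on the axle's shoulder. Then crank the burrs clockwise, seen from above, through half a turn, never backwards, let go and leave the crank fully home; do not push the mug or the copper-lidded jar about.

Things in the scene. Friction and masses are not known exactly. Their poses are not given: they have to be found in the camera images.
- mill: Hand coffee mill held fast by its black rubber suction foot (112 mm across, small vacuum lever toward the mill's -x); amber jar, dark wood waist, black knurled collar 77 mm across up to 152 mm, brass bearing 38 mm across up to 160 mm. Origin: on its axis on the worktop, z up, always upright. The axle on top belongs to it.
- mill_shoulder (a point): Point on the mill's axis 165 mm above the worktop: middle of the flat shoulder (steel disc 33 mm across, 4 mm thick, turning with the axle) on which the hub's underside must sit when home. Over 35 N between crank and mill on the way on, or 60 N ever, counts as forcing. Axes as the mill's.
- spline_top (a point): On the mill's axis 22 mm above the shoulder: flat tops of the axle's four splines, a cross of ribs 8 mm wide with edges bevelled 1.5 mm, reaching 12 mm out. Above them a round pilot 13 mm across, 5 mm high, then a 7 mm tapered nose. Axes are the mill's, NOT the splines': where the splines point is not reported, can be any angle (a cross repeats every 90 degrees) and must be felt or seen.
- click_height (a point): Point on the mill's axis 14 mm above the shoulder: height of two sprung brass balls in the ends of two facing splines, standing out 2.3 mm. The sinking hub meets them with its underside about 17 mm above the shoulder; it takes roughly 5 to 12 N to push it over them, then it clicks home (0 mm).
- axle (a joint): Angle in rad that axle and burrs have turned since the start: 0 at the start wherever the splines then point; grows clockwise seen from above; half a turn is 3.14. The burrs resist with about 0.15 N m at any angle and stay where left; a light drag of the hub on the spline tops does not turn them.
- crank: Loose steel crank, 0.16 to 0.27 kg, lying hub down, knob up. Origin: on the bore axis at the hub's flat underside; z up, x along the arm to the knob. Through bore: a cross along x and y, slots 9.8 mm wide reaching 12.8 mm from the axis; fits within about 4 degrees in any of four quarter positions. Flat arm 16 mm wide, 15 to 22 mm above the underside, ends at x = 93 mm.
- hub_grip (a point): Point on the crank's bore axis 21 mm above the hub's underside. The hub is 36 x 36 mm and 24 mm high, nearly all the weight lies in it; its sides facing the crank's own +y and -y are free and flat: grip there from above, fingers closing along y. Axes as the crank's.
- knob_mid (a point): Grip point on the axis of the crank's dark wooden knob: 85 mm from the bore along the crank's +x, 44 mm above the hub's underside. The knob is 25 mm across, stands 24 to 60 mm above the underside and spins freely on its upright pin, so the fingers need not turn with the crank.
- mug: Speckled stoneware mug upside down with its handle, 95 x 132 x 113 mm, loose bystander; origin under its middle.
- copper_jar: Small glass jar with a copper lid, 62 mm across, 60 mm high, loose bystander; origin under its middle.
Mind the look-alikes: they are no part of the job. What is meant by the crank is not pink, and is the larger of those in its own colour.

How it is judged:
On the way, in this order (a step that is already met when the one before it is completed fails the run):
1. the crank sits home on the axle's shoulder, the burrs not yet cranked (horizontal distance between crank and mill_shoulder below 0.003 m and z of crank in the frame of mill_shoulder between -0.002 and 0.0025 m and angle between crank's own z axis and vertical below 0.09 rad and value of joint axle below 0.6 rad), for 0.3 s.
2. the burrs have been cranked clockwise through half a turn, the crank still on the splines (value of joint axle above 2.7 rad and horizontal distance between crank and mill_shoulder below 0.005 m), for 0.1 s.
At the end, for the whole second after the job is handed in: The crank's hub lies on the axle's shoulder (underside within 2.5 mm of it, bore within 3 mm of the mill's axis, upright within 0.09 rad), the burrs have been turned clockwise by half a turn (2.7 to 3.75 rad from the start), and crank and axle are at rest and released (horizontal distance between crank and mill_shoulder below 0.003 m and z of crank in the frame of mill_shoulder between -0.002 and 0.0025 m and angle between crank's own z axis and vertical below 0.09 rad and value of joint axle between 2.7 and 3.75 rad and velocity of joint axle below 0.05 rad/s and linear speed of crank below 0.02 m/s and contact force between the fingers and crank below 0.1 N); the robot touches nothing.
It fails at once if the crank, not yet home, is forced on the axle with more than 35 N (contact force between crank and mill above 35 N and z of crank in the frame of mill_shoulder above 0.003 m).
It fails at once if the crank is jammed against the mill with more than 60 N (contact force between crank and mill above 60 N).
It fails at once if the burrs are wound backwards by more than 0.35 rad (value of joint axle below -0.35 rad).
It fails at once if the mug or the copper-lidded jar is pushed more than 30 mm (distance of any of mug, copper_jar from where it was at the start of the episode above 0.03 m).
It also fails if it takes over 72 s, if anything falls off the work surface, if the arm or the gripper's body presses on something with over 40 N, if the wrist force passes 120 N, or if a joint passes its speed limit or range.

ROBOT

A 6-joint arm with a two-finger parallel gripper is mounted at the origin on the work surface; the furniture and walls round the work are solid. World frame = base frame: x ahead of the robot, y to its left, z up, the work surface at z = 0. Lengths are in m, angles in rad, forces in N, time in s.
With the tool pointing down it reaches from about 0.25 to 0.775 m from the base axis. Payload 4 kg.
Tool frame: the origin (TCP) lies between the finger pads; the fingertips stand 17 mm ahead of it and the grasp point (between the pads) lies 2 mm behind it; z points along the fingers, y is the line along which they close (so a half turn about z gives the same grasp; the last joint's range is limited). The gripper opens to 94 mm and grips with 3 to 60 N. Pads are 16 mm wide; open, the fingers measure 119 mm over their backs; the gripper's body (75 mm by 177 mm) begins 78 mm behind the grasp point.
Start: joints at [1.119, 0.087, 1.371, -0, 1.684, -0.103], TCP at [0.188, 0.517, 0.223] pointing down, gripper open.
Joint ranges: [-3.1, 3.1], [-0.76, 2.03], [0.27, 2.55], [-1.08, 4.22], [0.17, 2.65], [-2.57, 2.57]. Speed limits (rad/s): [2.79, 2.79, 3.14, 3.14, 3.14, 3.14].

INTERFACE

Orientations are given as [roll, pitch, yaw] about the fixed x, y, z axes, in that order (R = Rz(yaw) Ry(pitch) Rx(roll)).
In Python, from rig import read_state, snapshot, camera_model, hand_in gives the robot as it stands.
- The arm moves only by the tool servo_tool, never from a script. Its argument "moves" is text: rows parted by semicolons, each of 7 numbers parted by spaces: the shift along the world's x, y, z in mm, then the turn, a rotation vector about the world's x, y, z in rad, then the opening, from 0 (shut) to 1 (fully open). In form: dx dy dz rx ry rz hand; .... A call has 1 to 10 rows; each row shifts and turns the commanded pose from where the row before left it; what a row does not reach is not made up. A row lasts 1/8 s, in which the tool goes at most 62.5 mm and 10.7 degrees, less where a joint would pass 70% of its speed; a pose out of reach is approached as far as the arm can. A call is refused whole if a number of a shift passes 62.5 or a number of a turn 0.188, either way. A call with a gripper value outside its range is refused whole. The fingers move at their own pace and stop on an object; the grip force is fixed at half the most. Time passes only in rows, so rows that do not move let the fingers close. It gives the time, the measured TCP pose, the force, the opening and the grip force at its end, in the units of the state.
- read_state(): the state, without advancing time (a new reading comes with each control period).
- snapshot(name): name is "side" or "top"; returns the picture (384x512x3 uint8, red, green, blue); there is no depth.
- camera_model(name): a dict with "fx", "fy", "cx", "cy" (pixels), "origin" and "rotation" of the camera in the world. Camera axes: x right, y down, z forward; pixel columns grow to the right and rows downward; lengths in m; the calibration is good to about 2 mm. A picture is of the moment at which its call begins. camera_model takes no time and is no camera call.
- hand_in(): hands the job in; it is judged then, once.
The state is a dict: "time": time; "joints": joint angles; "qvel": joint speeds; "joint_torque": joint torques, N m; "tool_pos": TCP position; "eef_rot": TCP orientation; "wrist_force": force on the tool from outside, world axes, zero at the start; "ft_torque": the same for the moment, N m; "grip_width": finger opening in m; "finger_force": force on a finger pad.
Only numpy, scipy, OpenCV 4.12 (cv2) and the standard library are available. Lean on these libraries where they do the work, as an engineer would, in place of code of your own. Each camera call takes 0.05 s, during which the arm holds its last target. There are 200 camera calls.

## Working session

There is one attempt and no reset: what is moved stays moved. The work goes in short steps, Python scripts to look and compute and a tool call to move; the robot and the scene stay as the last step left them, time stands still between calls to the robot, and variables do not carry over. Pictures are saved under pics/ and viewed, at most 10 in all, crops included, and the job is handed in when it is done.

Besides the shell and the picture viewer there is one more tool, called after "Request:" in YAML: its name, and indented under it one key for each argument. servo_tool: Moves the arm, as the interface text tells. Its arguments: {"type":"object","properties":{"moves":{"type":"string"}},"required":["moves"]}

```bash
mkdir -p pics; cat > h.py <<'E'
import numpy as np,cv2
from rig import *
def proj(n,P):
    c=camera_model(n);R=np.array(c["rotation"]);q=R.T@(np.array(P,float)-np.array(c["origin"]))
    return c["fx"]*q[0]/q[2]+c["cx"],c["fy"]*q[1]/q[2]+c["cy"]
def back(n,u,v,z):
    c=camera_model(n);R=np.array(c["rotation"]);o=np.array(c["origin"])
    d=R@np.array([(u-c["cx"])/c["fx"],(v-c["cy"])/c["fy"],1]);return o+d*(z-o[2])/d[2]
def save(n,f,crop=None,s=1):
    im=snapshot(n)[:,:,::-1]
    cv2.imwrite(f"pics/raw_{f}.png",im)
    if crop: x0,y0,x1,y1=crop;im=im[y0:y1,x0:x1]
    cv2.imwrite(f"pics/{f}.png",cv2.resize(im,None,fx=s,fy=s,interpolation=cv2.INTER_CUBIC))
E
python3 - <<'E'
from h import *
a=snapshot("top")[:,:,::-1];b=snapshot("side")[:,:,::-1]
cv2.imwrite("pics/raw_top.png",a);cv2.imwrite("pics/raw_side.png",b)
cv2.imwrite("pics/a.png",cv2.resize(a,(800,600)));cv2.imwrite("pics/b.png",cv2.resize(b,(800,600)))
for n in("top","side"):
    c=camera_model(n);print(n,c)
print(read_state())
E
```

```text
top {'fx': 385.5336910811456, 'fy': 385.5336910811456, 'cx': 256.34937589291485, 'cy': 192.02388864332912, 'origin': array([0.44373634, 0.14854869, 0.97860214]), 'rotation': array([-3.02468402, -0.03459135, -1.54853004])}
side {'fx': 355.51323770251855, 'fy': 355.51323770251855, 'cx': 257.05262407001067, 'cy': 194.8733016574029, 'origin': array([ 0.41764805, -0.49738868,  0.68119735]), 'rotation': array([-2.28456592, -0.0139981 , -0.18699672])}
{'time': 0.1, 'joints': array([ 1.11889867e+00,  8.79253846e-02,  1.37206055e+00,  2.79902011e-06,
        1.68361261e+00, -1.03115880e-01]), 'qvel': array([-3.28271891e-04, -2.43404206e-03, -4.58450332e-03, -1.34330422e-03,
        1.98219537e-05,  3.67238579e-04]), 'joint_torque': array([ 1.93855871e-03, -3.41255200e+01, -3.03300512e+01,  7.18303537e-02,
        3.04825022e-02, -1.14741133e-04]), 'tool_pos': array([0.18777899, 0.51647439, 0.22141859]), 'eef_rot': array([-3.13959771e+00, -2.09239254e-04,  2.79281098e+00]), 'wrist_force': array([-0.19143585, -1.07580228,  0.90060535]), 'ft_torque': array([-0.04600879,  0.02467612,  0.01501135]), 'finger_force': 0.0, 'grip_width': 0.0939325585070693}
```

View pics/a.png

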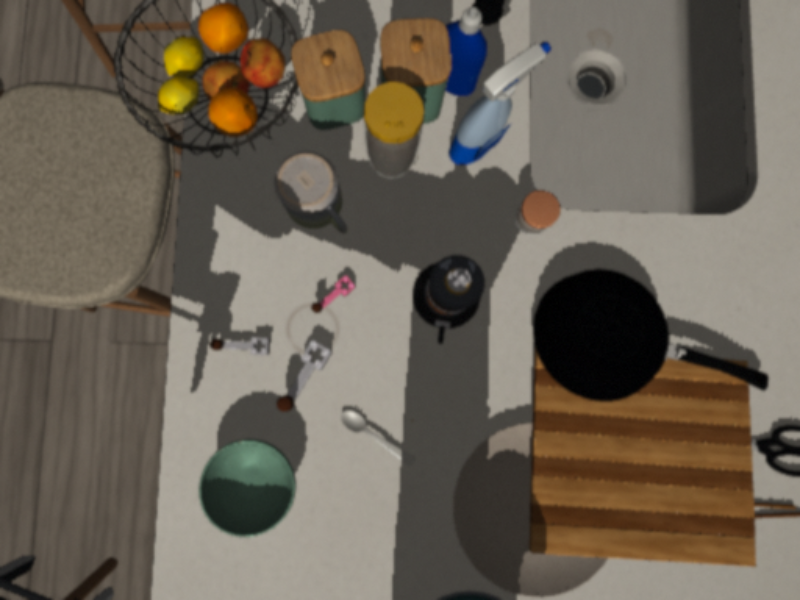

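View pics/b.png

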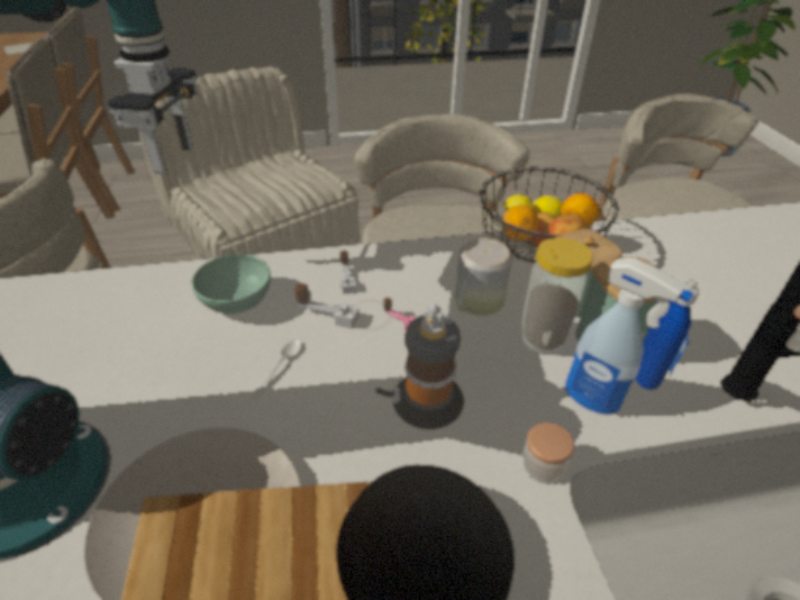

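Cranks in the top view (800x600): A, steel, hub (316,352), knob (285,404). B, steel and smaller, hub (262,344), knob (216,343). C, pink, hub (345,285). A fits: it isn't pink and is the larger steel one. The mill is at (458,280), the mug at (308,185) and the copper jar at (540,210). I'll confirm with a crop.

```bash
sed -i 's/R=np.array(c\["rotation"\])/R=Rot.from_euler("xyz",c["rotation"]).as_matrix()/; 1a from scipy.spatial.transform import Rotation as Rot' h.py
python3 - <<'E'
from h import *
a=cv2.imread("pics/raw_top.png")
L=cv2.resize(a[205:275,130:220],None,fx=8,fy=8,interpolation=cv2.INTER_CUBIC)[:,:,:]
M=cv2.resize(a[160:210,260:320],None,fx=8,fy=8,interpolation=cv2.INTER_CUBIC)
L=cv2.resize(L,(450,350)); M=cv2.resize(a[162:202,270:312],(350,333),interpolation=cv2.INTER_CUBIC)
o=np.zeros((350,800,3),np.uint8);o[:350,:450]=L;o[:333,450:]=M
cv2.imwrite("pics/c.png",o)
s=.64
for nm,u,v,z in [("hub",316,352,.024),("knob",285,404,.06),("B hub",262,344,.02),("Bknob",216,343,.04),("mill",458,280,.185),("jar",540,210,.06),("mug",308,185,.113),("bowl",248,487,.05)]: print(nm,back("top",u*s,v*s,z).round(4))
for nm,u,v,z in [("hub",345,315,.024),("knob",302,293,.06),("mill",435,318,.185)]: print("side",nm,back("side",u*s,v*s,z).round(4))
E
```

```text
hub [0.4708 0.2492 0.024 ]
knob [0.3913 0.2886 0.06  ]
B hub [0.4816 0.3349 0.02  ]
Bknob [0.4806 0.4014 0.04  ]
mill [0.5666 0.0469 0.185 ]
jar [ 0.7011 -0.0976  0.06  ]
mug [0.7131 0.261  0.113 ]
bowl [0.268  0.3393 0.05  ]
side hub [0.464  0.2357 0.024 ]
side knob [0.394  0.2654 0.06  ]
side mill [0.5696 0.0298 0.185 ]
```

View pics/c.png

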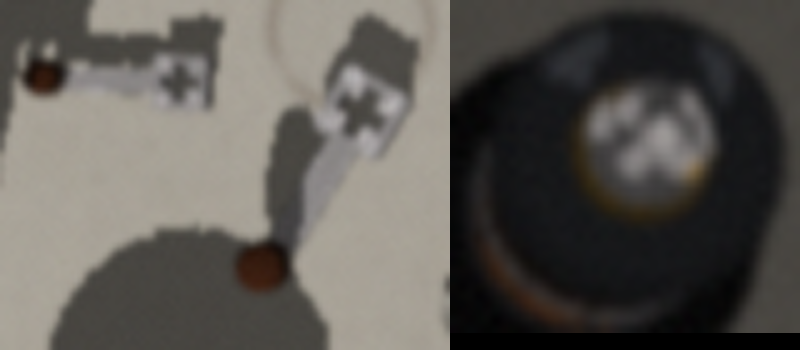

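Crop confirms: A (steel, bore at raw (202.4,227), knob (182.4,258)) is bigger than B. The mill shoulder is at raw (293.8,180). The two cameras disagree by about 15 mm in y, so I'll check that against the known gripper pose and a side crop.

```bash
python3 - <<'E'
from h import *
b=cv2.imread("pics/raw_side.png");a=cv2.imread("pics/raw_top.png")
print("tip side",proj("side",[.1878,.5165,.2044]))
for P in ([.4708,.2492,.024],[.3913,.2886,.06],[.5666,.0469,.185],[.5666,.0469,0]): print(P,proj("side",P))
L=cv2.resize(b[170:220,180:240],(400,333),interpolation=cv2.INTER_CUBIC)
M=cv2.resize(b[190:280,245:305],(400,600),interpolation=cv2.INTER_CUBIC)
o=np.zeros((600,800,3),np.uint8);o[:333,:400]=L;o[:,400:]=M
T=cv2.resize(b[40:115,60:140],(284,267),interpolation=cv2.INTER_CUBIC);o[333:,:284]=T
cv2.imwrite("pics/d.png",o)
E
```

```text
tip side (np.float64(111.62052900276888), np.float64(102.20296486049749))
[0.4708, 0.2492, 0.024] (np.float64(222.7123771032572), np.float64(198.12919815411271))
[0.3913, 0.2886, 0.06] (np.float64(191.84634533144958), np.float64(182.34982921516925))
[0.5666, 0.0469, 0.185] (np.float64(275.1580228737625), np.float64(198.3127348401374))
[0.5666, 0.0469, 0] (np.float64(271.5858108507673), np.float64(254.87317570928823))
```

View pics/d.png

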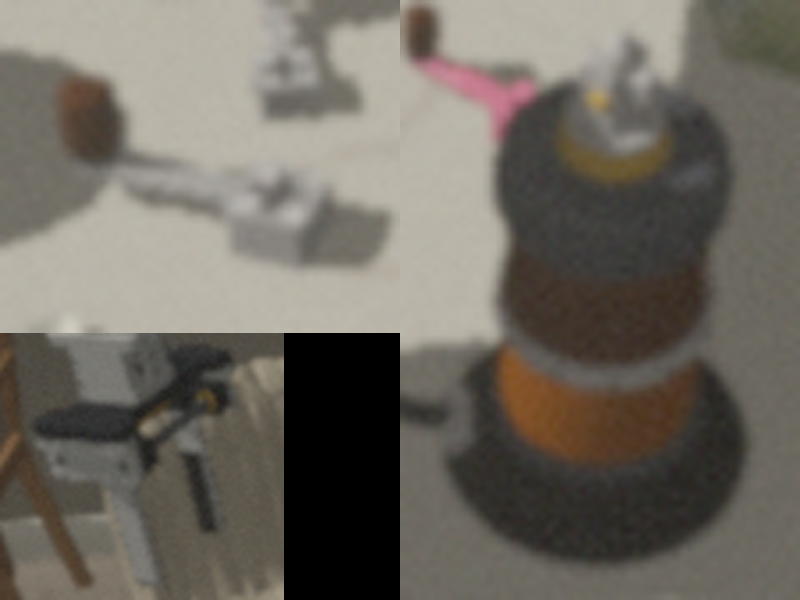

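Side readings: hub top (222,199.2) and knob top (193.2,182.7) both match the top-view predictions, and so does the gripper midpoint (110.4,102). The calibration is fine, so the earlier offset came from coarse readings. A brass ball is visible in the side view at raw (274.7,205) and in the top view at (299.4,182.2). It gives the spline direction.

```bash
python3 - <<'E'
from h import *
from scipy.optimize import least_squares
def tri(t,s):
    f=lambda P:np.r_[np.array(proj("top",P))-t,np.array(proj("side",P))-s]
    r=least_squares(f,[.5,.1,.1]);return r.x.round(4),r.fun.round(2)
print("hub",tri((202.4,227),(222,199.2)),"knob",tri((182.4,258),(193.2,182.7)))
print("ball",tri((299.4,182.2),(274.7,205)))
hub=back("top",202.4,227,.024);kn=back("top",182.4,258,.06);print(hub,kn,np.degrees(np.arctan2(*(kn-hub)[1::-1])))
print("sideonly",back("side",222,199.2,.024),back("side",193.2,182.7,.06))
print("ball",back("top",299.4,182.2,.179),back("side",274.7,205,.179))
print("shoulder top",back("top",293.8,180,.165),"nose side",back("side",279.2,196.7,.199))
# collar / shoulder segmentation in top: draw model overlay
C=back("top",293.8,180,.165)
a=cv2.imread("pics/raw_top.png");b=cv2.imread("pics/raw_side.png")
k=10
def draw(n,im,x0,y0,x1,y1,C):
    o=cv2.resize(im[y0:y1,x0:x1],None,fx=k,fy=k,interpolation=cv2.INTER_CUBIC)
    t=np.linspace(0,2*np.pi,60)
    for r,z,c in((.0385,.152,(0,255,0)),(.019,.16,(0,200,255)),(.0165,.165,(255,255,0)),(.056,.0,(255,0,255))):
        p=np.array([proj(n,[C[0]+r*np.cos(q),C[1]+r*np.sin(q),z]) for q in t])
        cv2.polylines(o,[(((p-[x0,y0])+.5)*k).astype(int)],1,c,1)
    return o
o=np.zeros((600,800,3),np.uint8)
A=draw("top",a,268,160,312,202,C);B=draw("side",b,250,190,286,250,C)
o[:420,:440]=A;o[:600,440:]=B
cv2.imwrite("pics/e.png",o)
E
```

```text
hub (array([0.4676, 0.249 , 0.0206]), array([ 0.02, -0.33, -0.38,  0.04])) knob (array([0.3934, 0.2889, 0.0581]), array([ 0.02, -0.43, -0.51,  0.03]))
ball (array([0.5621, 0.0328, 0.1792]), array([ 0.04, -0.28, -0.28,  0.04]))
[0.46664796 0.24865083 0.024     ] [0.3925468  0.28864338 0.06      ] 151.6441717244426
sideonly [0.46833963 0.24506138 0.024     ] [0.3949022  0.28641748 0.06      ]
ball [0.56148625 0.03283852 0.179     ] [0.56272616 0.03302619 0.179     ]
shoulder top [0.56797777 0.04289683 0.165     ] nose side [0.5717476  0.03502534 0.199     ]
```

View pics/e.png

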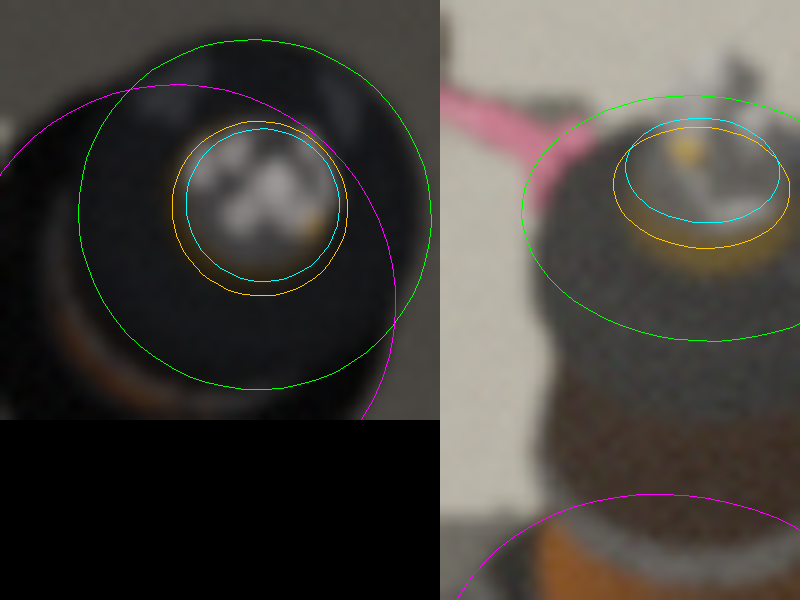

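The mill axis is about (0.568, 0.042), with the ribs near 57° mod 90. Crank A's hub is at (0.467, 0.2485) with yaw about 151.6°, so fitting it needs only a small turn. Moving above the hub.

Request:
servo_tool:
  moves: "35 -33.5 -5 0 0 -0.0184 0.7; 35 -33.5 -10 0 0 -0.0184 0.7; 35 -33.5 -15 0 0 -0.0184 0.7; 35 -33.5 -15 0 0 -0.0184 0.7; 35 -33.5 -15 0 0 -0.0184 0.7; 35 -33.5 -15 0 0 -0.0184 0.7; 35 -33.5 -15 0 0 -0.0184 0.7; 34.5 -33.5 -15 0 0 -0.0184 0.7; 0 0 -15 0 0 0 0.7; 0 0 0 0 0 0 0.7"

```text
time: 1.35
tool_pos: [0.4659, 0.2486, 0.1004]
eef_rot: [-3.139, -0.003, 2.645]
wrist_force: [-0.5, -0.7, -0.3]
grip_width: 0.0657
finger_force: 0.0
```

```bash
python3 - <<'E'
from h import *
s=read_state();print(s['tool_pos'],s['eef_rot'],s['wrist_force'])
b=snapshot("side")[:,:,::-1];a=snapshot("top")[:,:,::-1]
cv2.imwrite("pics/raw_f_side.png",b);cv2.imwrite("pics/raw_f_top.png",a)
p=s['tool_pos'];R=Rot.from_euler("xyz",s['eef_rot']).as_matrix()
k=8
o=np.zeros((600,800,3),np.uint8)
o[:,:480]=cv2.resize(b[140:215,190:250],(480,600),interpolation=cv2.INTER_CUBIC)
u=proj("side",p+R[:,2]*.017)
for d in(-.033,.033):
    u=proj("side",p+R@[0,d,.017]);cv2.circle(o,(int((u[0]-190)*8),int((u[1]-140)*8)),3,(0,0,255),-1)
u=proj("side",[p[0],p[1],.024]);cv2.circle(o,(int((u[0]-190)*8),int((u[1]-140)*8)),3,(0,255,0),-1)
o[:320,480:]=cv2.resize(a[200:240,180:220],(320,320),interpolation=cv2.INTER_CUBIC)
cv2.imwrite("pics/f.png",o)
E
```

```text
[0.4658937  0.24857002 0.10041466] [-3.13851219 -0.00344778  2.64525178] [-0.51047571 -0.67584657 -0.28170543]
```

View pics/f.png

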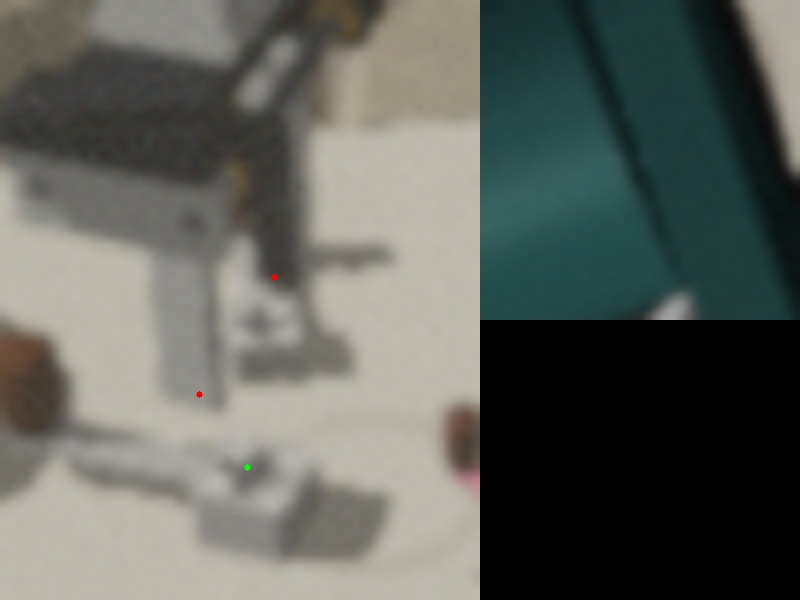

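The fingers straddle the hub. The bore sits about 1.5 mm further along +x, at (259,466) against the predicted (247,467). Descending and gripping.

Request:
servo_tool:
  moves: "1.5 0 -15 0 0 0 0.7; 0 0 -20 0 0 0 0.7; 0 0 -20 0 0 0 0.7; 0 0 -15 0 0 0 0.7; 0 0 -8 0 0 0 0.7; 0 0 0 0 0 0 0.7; 0 0 0 0 0 0 0.2; 0 0 0 0 0 0 0.2; 0 0 0 0 0 0 0.2; 0 0 0 0 0 0 0.2"

```text
time: 2.7
tool_pos: [0.4693, 0.249, 0.025]
eef_rot: [3.141, 0.001, 2.646]
wrist_force: [-0.1, -0.4, 1.3]
grip_width: 0.0357
finger_force: 29.9
```

Request:
servo_tool:
  moves: "0 0 0 0 0 0 0.5; 0 0 -4 0 0 0 0.5; 0 0 0 0 0 0 0.5; 0 0 0 0 0 0 0.2; 0 0 0 0 0 0 0.2; 0 0 0 0 0 0 0.2; 0 0 0 0 0 0 0.2"

```text
time: 3.58
tool_pos: [0.469, 0.2489, 0.0204]
eef_rot: [3.142, -0.0, 2.646]
wrist_force: [-0.3, 1.4, -0.9]
grip_width: 0.0357
finger_force: 29.9
```

Request:
servo_tool:
  moves: "0 0 15 0 0 0 0.2; 0 0 25 0 0 0 0.2; 0 0 35 0 0 0 0.2; 0 0 40 0 0 0 0.2; 0 0 40 0 0 0 0.2; 0 0 40 0 0 0 0.2; 0 0 20 0 0 0 0.2; 0 0 0 0 0 0 0.2"

```text
time: 4.58
tool_pos: [0.4698, 0.2492, 0.2386]
eef_rot: [3.137, 0.004, 2.646]
wrist_force: [0.1, 0.8, -2.3]
grip_width: 0.0361
finger_force: 29.9
```

Request:
servo_tool:
  moves: "16 -34.5 0 0 0 -0.02 0.2; 17 -34.5 0 0 0 -0.02 0.2; 17 -34.5 0 0 0 -0.02 0.2; 16 -34.5 0 0 0 -0.02 0.2; 16 -34.5 0 0 0 0 0.2; 16 -34.5 0 0 0 0 0.2; 0 0 0 0 0 0 0.2; 0 0 0 0 0 0 0.2"

```text
time: 5.58
tool_pos: [0.5663, 0.0423, 0.2343]
eef_rot: [-3.141, -0.002, 2.565]
wrist_force: [0.3, -0.3, -1.6]
grip_width: 0.0358
finger_force: 29.9
```

```bash
python3 - <<'E'
from h import *
s=read_state();print(s['tool_pos'],s['eef_rot'],s['wrist_force'])
b=snapshot("side")[:,:,::-1];a=snapshot("top")[:,:,::-1]
cv2.imwrite("pics/raw_g_side.png",b);cv2.imwrite("pics/raw_g_top.png",a)
o=np.zeros((600,800,3),np.uint8)
o[:,:]=cv2.resize(b[160:220,240:320],(800,600),interpolation=cv2.INTER_CUBIC)
p=s['tool_pos']
for z,c in((p[2]-.0204,(0,0,255)),(.199,(0,255,0)),(.165,(255,255,0))):
    u=proj("side",[p[0],p[1],z]);print(z,u);cv2.circle(o,(int((u[0]-240)*10),int((u[1]-160)*10)),4,c,-1)
cv2.imwrite("pics/g.png",o)
E
```

```text
[0.56628397 0.04226987 0.23433321] [-3.14096586e+00 -2.46654017e-03  2.56548781e+00] [ 0.28187567 -0.25355906 -1.60869023]
0.21393320666839133 (np.float64(276.18203729032564), np.float64(189.21555137821636))
0.199 (np.float64(275.8278466545553), np.float64(194.72931716254087))
0.165 (np.float64(275.0554114459989), np.float64(206.7539908648317))
```

View pics/g.png

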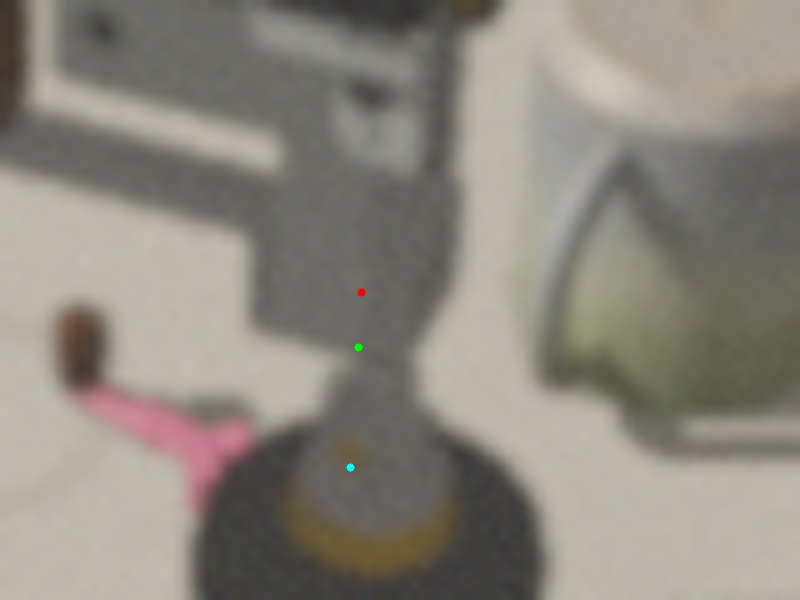

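The side view shows the held hub over the nose. The shoulder disc is centred at about u=377 in the crop, brass 372, collar 370, right of the TCP projection at 350 to 355, so the mill lies further along +x. My crop readings were half a pixel off, so I'll recompute and fit overlays.

```bash
python3 - <<'E'
from h import *
exec(open('h.py').read())
print("hub",back("top",201.9,226.5,.024),back("side",221.5,198.7,.024))
print("knob",back("top",181.9,257.5,.06),back("side",192.7,182.2,.06))
print("ball",back("top",298.9,181.7,.179),back("side",274.2,204.5,.179))
print("shoulder",back("top",293.3,179.5,.165))
s=read_state();p=s['tool_pos'];R=Rot.from_euler("xyz",s['eef_rot']).as_matrix()
b=cv2.imread("pics/raw_g_side.png")
k=12;x0,y0=252,165
g=b[y0:y0+50,x0:x0+33]
g=cv2.convertScaleAbs(g,alpha=1.8,beta=-60)
def mk(C,off,yaw):
    o=cv2.resize(g,None,fx=k,fy=k,interpolation=cv2.INTER_CUBIC)
    f=lambda P:[int((proj("side",P)[0]-x0+.5)*k),int((proj("side",P)[1]-y0+.5)*k)]
    t=np.linspace(0,2*np.pi,60)
    for r,z,c in((.019,.152,(0,200,255)),(.019,.16,(0,200,255)),(.0165,.165,(255,255,0)),(.0385,.152,(0,255,0))):
        cv2.polylines(o,[np.array([f([C[0]+r*np.cos(q),C[1]+r*np.sin(q),z]) for q in t])],1,c,1)
    ax=np.array([np.cos(yaw),np.sin(yaw)])
    B=p[:2]+off*ax
    for dz in(0,.024):
        cv2.polylines(o,[np.array([f([B[0]+.0255*np.cos(yaw+np.pi/4+i*np.pi/2),B[1]+.0255*np.sin(yaw+np.pi/4+i*np.pi/2),p[2]-.0204+dz]) for i in range(4)])],1,(0,0,255),1)
    for sg in(-1,1):
        q=[p+R@[dx,sg*(.0179+th),.017] for dx,th in((-.008,0),(.008,0),(.008,.0125),(-.008,.0125))]
        cv2.polylines(o,[np.array([f(v) for v in q])],1,(255,0,255),1)
    return o
yaw=s['eef_rot'][2]
o=np.hstack([mk((.5693,.0435),0.0013,yaw),np.zeros((600,8,3),np.uint8),mk((.5693,.0405),0.0,yaw)])[:, :800]
cv2.imwrite("pics/h.png",o)
E
```

```text
hub [0.46784259 0.24992081 0.024     ] [0.46720689 0.24738436 0.024     ]
knob [0.39367613 0.28985664 0.06      ] [0.39365687 0.28886726 0.06      ]
ball [0.56252012 0.03390477 0.179     ] [0.56203825 0.03471717 0.179     ]
shoulder [0.5690304  0.04398323 0.165     ]
```

View pics/h.png

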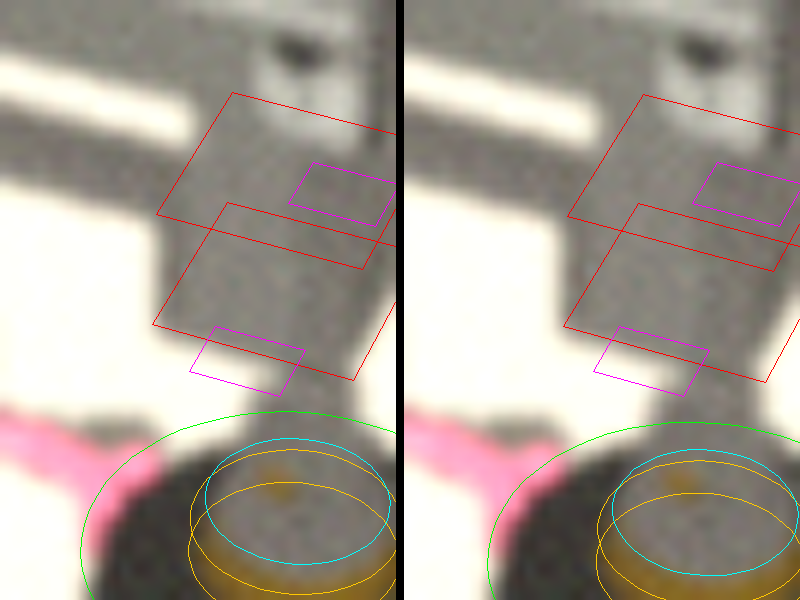

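Overlay result: the y fit is good at 0.0435. In the side view the mill is about 0.8 px further right, so the axis is near (0.5702, 0.0433) in the TCP frame, and the bore is within 0.5 mm of the TCP. Shifting over and feeling down onto the nose.

Request:
servo_tool:
  moves: "2.3 0.4 0 0 0 0 0.2; 2 0.3 0 0 0 0 0.2; 0 0 -5 0 0 0 0.2; 0 0 -5 0 0 0 0.2; 0 0 -3 0 0 0 0.2; 0 0 0 0 0 0 0.2"

```text
time: 6.42
tool_pos: [0.571, 0.0425, 0.222]
eef_rot: [-3.141, -0.001, 2.566]
wrist_force: [-1.0, 0.4, -1.8]
grip_width: 0.0356
finger_force: 29.9
```

Request:
servo_tool:
  moves: "0 0 -2 0 0 0 0.2; 0 0 -2 0 0 0 0.2; 0 0 0 0 0 0 0.2"

```text
time: 6.8
tool_pos: [0.5712, 0.0426, 0.2183]
eef_rot: [-3.142, -0.0, 2.566]
wrist_force: [0.1, -0.0, -1.9]
grip_width: 0.0357
finger_force: 29.9
```

Request:
servo_tool:
  moves: "0 0 -2 0 0 0 0.2; 0 0 0 0 0 0 0.2"

```text
time: 7.05
tool_pos: [0.5712, 0.0426, 0.2163]
eef_rot: [-3.142, -0.0, 2.566]
wrist_force: [0.9, -0.0, -1.7]
grip_width: 0.0355
finger_force: 29.9
```

Request:
servo_tool:
  moves: "0 0 -2 0 0 0 0.2; 0 0 0 0 0 0 0.2"

```text
time: 7.3
tool_pos: [0.5712, 0.0426, 0.2143]
eef_rot: [-3.141, -0.0, 2.566]
wrist_force: [0.1, 0.6, -1.7]
grip_width: 0.0359
finger_force: 29.9
```

Request:
servo_tool:
  moves: "0 0 -1 0 0 0 0.2; 0 0 0 0 0 0 0.2"

```text
time: 7.55
tool_pos: [0.5714, 0.0426, 0.2135]
eef_rot: [3.141, 0.0, 2.566]
wrist_force: [0.1, 0.3, -1.3]
grip_width: 0.0356
finger_force: 29.9
```

Request:
servo_tool:
  moves: "0 0 -1 0 0 0 0.2; 0 0 0 0 0 0 0.2"

```text
time: 7.8
tool_pos: [0.5715, 0.0426, 0.2127]
eef_rot: [3.141, 0.001, 2.566]
wrist_force: [0.2, -0.2, -0.5]
grip_width: 0.0359
finger_force: 29.9
```

Request:
servo_tool:
  moves: "0 0 -1 0 0 0 0.2; 0 0 0 0 0 0 0.2"

```text
time: 8.05
tool_pos: [0.5717, 0.0426, 0.2119]
eef_rot: [3.141, 0.001, 2.566]
wrist_force: [1.9, -0.1, -0.9]
grip_width: 0.0358
finger_force: 29.9
```

Request:
servo_tool:
  moves: "0.5 0 -1 0 0 0 0.2; 0 0 0 0 0 0 0.2"

```text
time: 8.3
tool_pos: [0.5721, 0.0427, 0.2103]
eef_rot: [3.141, 0.0, 2.566]
wrist_force: [1.7, 1.3, -0.6]
grip_width: 0.036
finger_force: 29.9
```

Request:
servo_tool:
  moves: "0 0 -1 0 0 0 0.2; 0 0 0 0 0 0 0.2"

```text
time: 8.55
tool_pos: [0.5721, 0.0427, 0.2095]
eef_rot: [3.141, 0.001, 2.566]
wrist_force: [3.0, 0.7, -1.0]
grip_width: 0.0359
finger_force: 29.9
```

Request:
servo_tool:
  moves: "0 0 -1 0 0 0 0.2; 0 0 0 0 0 0 0.2"

```text
time: 8.8
tool_pos: [0.5721, 0.0427, 0.2086]
eef_rot: [3.141, 0.001, 2.566]
wrist_force: [4.3, 0.7, -1.1]
grip_width: 0.0359
finger_force: 29.9
```

Request:
servo_tool:
  moves: "0.6 0 0 0 0 0 0.2; 0 0 -0.7 0 0 0 0.2; 0 0 0 0 0 0 0.2"

```text
time: 9.18
tool_pos: [0.5724, 0.0426, 0.2077]
eef_rot: [-3.142, -0.0, 2.566]
wrist_force: [3.1, 1.9, -1.5]
grip_width: 0.0358
finger_force: 29.9
```

Request:
servo_tool:
  moves: "0 0 -1 0 0 0 0.2; 0 0 0 0 0 0 0.2"

```text
time: 9.43
tool_pos: [0.5724, 0.0426, 0.2068]
eef_rot: [3.141, 0.0, 2.566]
wrist_force: [3.3, 0.2, -0.2]
grip_width: 0.0359
finger_force: 29.9
```

Request:
servo_tool:
  moves: "0 0 -1 0 0 0 0.2; 0 0 0 0 0 0 0.2"

```text
time: 9.68
tool_pos: [0.5725, 0.0427, 0.2062]
eef_rot: [3.141, 0.0, 2.566]
wrist_force: [2.2, 1.1, 1.1]
grip_width: 0.0356
finger_force: 29.9
```

Request:
servo_tool:
  moves: "0.3 0 -0.8 0 0 0 0.2; 0 0 0 0 0 0 0.2"

```text
time: 9.93
tool_pos: [0.5728, 0.0428, 0.2058]
eef_rot: [3.141, 0.001, 2.566]
wrist_force: [1.1, 1.9, 5.1]
grip_width: 0.036
finger_force: 29.9
```

Request:
servo_tool:
  moves: "0 0 -0.8 0 0 0 0.2; 0 0 0 0 0 0 0.2"

```text
time: 10.18
tool_pos: [0.5728, 0.0428, 0.2056]
eef_rot: [3.14, 0.001, 2.566]
wrist_force: [2.2, 1.2, 6.6]
grip_width: 0.0362
finger_force: 29.9
```

It's resting on the spline tops with about 8 N. Feeling clockwise, toward the side-view estimate of 44–57°.

Request:
servo_tool:
  moves: "0 0 0 0 0 -0.035 0.2; 0 0 0 0 0 0 0.2"

```text
time: 10.42
tool_pos: [0.5728, 0.0427, 0.2051]
eef_rot: [3.141, 0.001, 2.53]
wrist_force: [1.7, 1.7, 4.8]
grip_width: 0.0355
finger_force: 29.9
```

Request:
servo_tool:
  moves: "0 0 0 0 0 -0.035 0.2; 0 0 0 0 0 0 0.2"

```text
time: 10.68
tool_pos: [0.5727, 0.0428, 0.2033]
eef_rot: [3.142, -0.001, 2.495]
wrist_force: [2.6, 1.4, 0.2]
grip_width: 0.0356
finger_force: 29.9
```

Request:
servo_tool:
  moves: "0 0 0 0 0 -0.035 0.2; 0 0 0 0 0 0 0.2"

```text
time: 10.92
tool_pos: [0.5724, 0.0427, 0.2033]
eef_rot: [-3.141, -0.001, 2.46]
wrist_force: [2.1, 2.5, -2.3]
grip_width: 0.0357
finger_force: 29.9
```

Request:
servo_tool:
  moves: "0 0 0 0 0 -0.035 0.2; 0 0 0 0 0 0 0.2"

```text
time: 11.18
tool_pos: [0.5724, 0.0425, 0.2035]
eef_rot: [-3.141, -0.001, 2.425]
wrist_force: [3.3, 1.2, -3.9]
grip_width: 0.0358
finger_force: 29.9
```

The hub dropped into the splines at yaw about 2.46. I'll centre the angle slightly and press gently.

Request:
servo_tool:
  moves: "0.3 0 -1 0 0 0.025 0.2; 0 0 0 0 0 0 0.2"

```text
time: 11.42
tool_pos: [0.5727, 0.0424, 0.2032]
eef_rot: [-3.141, -0.0, 2.451]
wrist_force: [1.4, 2.0, -2.4]
grip_width: 0.0356
finger_force: 29.9
```

Request:
servo_tool:
  moves: "0 0 -1 0 0 0 0.2; 0 0 0 0 0 0 0.2"

```text
time: 11.68
tool_pos: [0.5727, 0.0424, 0.2023]
eef_rot: [-3.141, -0.0, 2.45]
wrist_force: [0.8, 1.4, -0.7]
grip_width: 0.0355
finger_force: 29.9
```

Request:
servo_tool:
  moves: "0 0 -1 0 0 0 0.2; 0 0 0 0 0 0 0.2"

```text
time: 11.92
tool_pos: [0.573, 0.0425, 0.2015]
eef_rot: [3.141, 0.0, 2.451]
wrist_force: [1.7, 1.1, 0.7]
grip_width: 0.0361
finger_force: 29.9
```

Request:
servo_tool:
  moves: "0 0 -1 0 0 0 0.2; 0 0 0 0 0 0 0.2"

```text
time: 12.18
tool_pos: [0.5732, 0.0426, 0.2009]
eef_rot: [3.141, 0.001, 2.451]
wrist_force: [0.6, 1.0, 2.7]
grip_width: 0.0356
finger_force: 29.9
```

Request:
servo_tool:
  moves: "0 0 -1 0 0 0 0.2; 0 0 0 0 0 0 0.2"

```text
time: 12.42
tool_pos: [0.5732, 0.0424, 0.1996]
eef_rot: [3.141, 0.001, 2.451]
wrist_force: [0.2, 0.5, 2.1]
grip_width: 0.0357
finger_force: 29.9
```

Request:
servo_tool:
  moves: "0 0 -1 0 0 0 0.2; 0 0 0 0 0 0 0.2"

```text
time: 12.68
tool_pos: [0.5729, 0.0425, 0.1973]
eef_rot: [-3.141, -0.001, 2.45]
wrist_force: [1.9, -0.0, 0.2]
grip_width: 0.0354
finger_force: 29.9
```

Request:
servo_tool:
  moves: "0 0 -1 0 0 0 0.2; 0 0 0 0 0 0 0.2"

```text
time: 12.92
tool_pos: [0.5728, 0.0426, 0.1965]
eef_rot: [-3.141, -0.001, 2.451]
wrist_force: [1.3, 0.6, -1.8]
grip_width: 0.0356
finger_force: 29.9
```

Request:
servo_tool:
  moves: "0 0 -1 0 0 0 0.2; 0 0 0 0 0 0 0.2"

```text
time: 13.18
tool_pos: [0.5728, 0.0427, 0.1959]
eef_rot: [-3.141, -0.001, 2.451]
wrist_force: [1.2, -0.3, -0.6]
grip_width: 0.0356
finger_force: 29.9
```

Request:
servo_tool:
  moves: "0 0 -1 0 0 0 0.2; 0 0 -1 0 0 0 0.2; 0 0 0 0 0 0 0.2"

```text
time: 13.55
tool_pos: [0.5729, 0.0426, 0.1941]
eef_rot: [-3.142, -0.0, 2.451]
wrist_force: [1.9, 0.1, 1.0]
grip_width: 0.0358
finger_force: 29.9
```

Request:
servo_tool:
  moves: "0 0 -1 0 0 0 0.2; 0 0 -1 0 0 0 0.2; 0 0 0 0 0 0 0.2"

```text
time: 13.92
tool_pos: [0.5729, 0.0425, 0.1919]
eef_rot: [-3.141, -0.0, 2.451]
wrist_force: [0.6, 1.5, -0.3]
grip_width: 0.0355
finger_force: 29.9
```

Request:
servo_tool:
  moves: "0 0 -1 0 0 0 0.2; 0 0 -1 0 0 0 0.2; 0 0 0 0 0 0 0.2"

```text
time: 14.3
tool_pos: [0.5729, 0.0425, 0.1899]
eef_rot: [-3.141, -0.0, 2.451]
wrist_force: [0.2, 0.9, -0.2]
grip_width: 0.0358
finger_force: 29.9
```

Request:
servo_tool:
  moves: "0 0 -1 0 0 0 0.2; 0 0 -1 0 0 0 0.2; 0 0 0 0 0 0 0.2"

```text
time: 14.68
tool_pos: [0.5728, 0.0428, 0.1873]
eef_rot: [-3.141, -0.001, 2.451]
wrist_force: [2.0, 1.3, -3.4]
grip_width: 0.0358
finger_force: 29.9
```

Request:
servo_tool:
  moves: "0 0 -1 0 0 0 0.2; 0 0 0 0 0 0 0.2"

```text
time: 14.92
tool_pos: [0.5727, 0.0426, 0.1867]
eef_rot: [-3.141, -0.001, 2.451]
wrist_force: [1.1, 0.5, -3.6]
grip_width: 0.0361
finger_force: 29.9
```

Request:
servo_tool:
  moves: "0 0 -1 0 0 0 0.2; 0 0 0 0 0 0 0.2"

```text
time: 15.18
tool_pos: [0.5728, 0.0424, 0.1862]
eef_rot: [-3.141, -0.0, 2.45]
wrist_force: [0.3, 0.7, -2.0]
grip_width: 0.0361
finger_force: 29.9
```

Request:
servo_tool:
  moves: "0 0 -1 0 0 0 0.2; 0 0 0 0 0 0 0.2"

```text
time: 15.42
tool_pos: [0.5729, 0.0424, 0.1854]
eef_rot: [-3.141, 0.0, 2.45]
wrist_force: [0.4, -0.6, -2.3]
grip_width: 0.0358
finger_force: 29.9
```

Request:
servo_tool:
  moves: "0 0 -0.8 0 0 0 0.2; 0 0 0 0 0 0 0.2"

```text
time: 15.68
tool_pos: [0.573, 0.0424, 0.1853]
eef_rot: [3.141, 0.001, 2.45]
wrist_force: [-1.8, -0.5, 2.8]
grip_width: 0.0361
finger_force: 29.9
```

Contact with the shoulder where expected (underside about 0.165). A light confirming press, then release.

Request:
servo_tool:
  moves: "0 0 -0.8 0 0 0 0.2; 0 0 0 0 0 0 0.2; 0 0 0 0 0 0 0.2"

```text
time: 16.05
tool_pos: [0.573, 0.0424, 0.1853]
eef_rot: [3.141, 0.001, 2.451]
wrist_force: [-3.7, -0.5, 5.7]
grip_width: 0.0359
finger_force: 29.9
```

Request:
servo_tool:
  moves: "0 0 -0.8 0 0 0 0.2; 0 0 0 0 0 0 0.2; 0 0 0 0 0 0 0.2"

```text
time: 16.42
tool_pos: [0.573, 0.0424, 0.1853]
eef_rot: [3.141, 0.002, 2.451]
wrist_force: [-3.7, -1.2, 8.1]
grip_width: 0.0357
finger_force: 29.9
```

Home. Releasing and moving over to the knob, predicted at (0.507, 0.097).

Request:
servo_tool:
  moves: "0 0 1.5 0 0 0 0.65; 0 0 0 0 0 0 0.65; 0 0 0 0 0 0 0.65; 0 0 20 0 0 0 0.65; 0 0 35 0 0 0 0.65; 0 0 20 0 0 0 0.65; -22 18 0 0 0 0 0.65; -22 18 0 0 0 0 0.65; -22 18 0 0 0 0 0.65; 0 0 0 0 0 0 0.65"

```text
time: 17.68
tool_pos: [0.5062, 0.0975, 0.2595]
eef_rot: [3.141, 0.0, 2.453]
wrist_force: [0.4, 0.1, 0.1]
grip_width: 0.0613
finger_force: 0.0
```

```bash
python3 - <<'E'
from h import *
s=read_state();print(s['tool_pos'],s['wrist_force'])
b=snapshot("side")[:,:,::-1]
cv2.imwrite("pics/raw_i_side.png",b)
k=8;x0,y0=225,150
o=cv2.resize(b[y0:y0+75,x0:x0+85],None,fx=k,fy=k,interpolation=cv2.INTER_CUBIC)
o=cv2.convertScaleAbs(o,alpha=1.6,beta=-30)
f=lambda P:(int((proj("side",P)[0]-x0+.5)*k),int((proj("side",P)[1]-y0+.5)*k))
C=np.array([.5725,.0427]);t=np.linspace(0,2*np.pi,40)
for cc,r,z,c in((C+.085*np.array([-.7705,.6374]),.0125,.225,(0,0,255)),(C,.0165,.165,(255,255,0))):
    cv2.polylines(o,[np.array([f([cc[0]+r*np.cos(q),cc[1]+r*np.sin(q),z]) for q in t])],1,c,1)
for dz in(0,.024):
    cv2.polylines(o,[np.array([f([C[0]+.0255*np.cos(2.451+a),C[1]+.0255*np.sin(2.451+a),.165+dz]) for a in np.pi/4+np.arange(4)*np.pi/2])],1,(0,255,0),1)
cv2.imwrite("pics/i.png",o)
E
```

```text
[0.5062087  0.09752428 0.25950979] [0.44840034 0.05855314 0.12410167]
```

View pics/i.png

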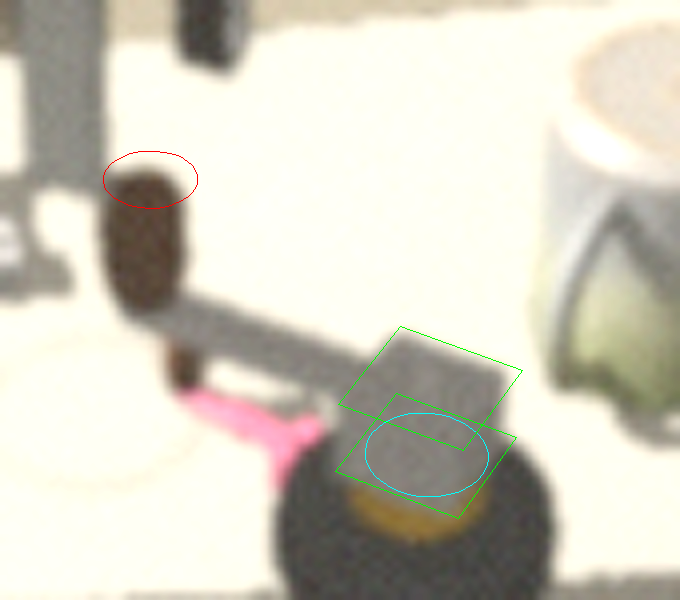

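The crank sits flat on the shoulder, with brass visible just beneath the hub, and the knob is at (148,188), as predicted to about 2 mm. Descending on the knob and gripping it.

Request:
servo_tool:
  moves: "0 -0.5 -20 0 0 0 0.65; 0 0 -20 0 0 0 0.65; 0 0 -10 0 0 0 0.65; 0 0 0 0 0 0 0.65; 0 0 0 0 0 0 0.1; 0 0 0 0 0 0 0.1; 0 0 0 0 0 0 0.1; 0 0 0 0 0 0 0.1; 0 0 0 0 0 0 0.1; 0 0 0 0 0 0 0.1"

```text
time: 18.98
tool_pos: [0.507, 0.0962, 0.2094]
eef_rot: [3.141, 0.0, 2.451]
wrist_force: [0.1, 0.3, 0.9]
grip_width: 0.024
finger_force: 30.0
```

```bash
python3 -c "
import numpy as np
p=lambda d:85*np.array([np.cos(np.radians(d)),np.sin(np.radians(d))])
for c in range(3):
  print('; '.join('%.1f %.1f 0 0 0 0 0.1'%tuple(p(140.4-6*(k+1))-p(140.4-6*k)) for k in range(c*10,c*10+10)), np.array([572,42.5])+p(140.4-60*(c+1)))"
```

```text
6.0 6.5 0 0 0 0 0.1; 6.7 5.9 0 0 0 0 0.1; 7.3 5.2 0 0 0 0 0.1; 7.8 4.4 0 0 0 0 0.1; 8.2 3.5 0 0 0 0 0.1; 8.5 2.7 0 0 0 0 0.1; 8.7 1.8 0 0 0 0 0.1; 8.9 0.8 0 0 0 0 0.1; 8.9 -0.1 0 0 0 0 0.1; 8.8 -1.0 0 0 0 0 0.1 [586.17534347 126.30966315]
8.7 -1.9 0 0 0 0 0.1; 8.4 -2.8 0 0 0 0 0.1; 8.1 -3.7 0 0 0 0 0.1; 7.7 -4.5 0 0 0 0 0.1; 7.1 -5.3 0 0 0 0 0.1; 6.5 -6.0 0 0 0 0 0.1; 5.9 -6.7 0 0 0 0 0.1; 5.2 -7.3 0 0 0 0 0.1; 4.4 -7.8 0 0 0 0 0.1; 3.5 -8.2 0 0 0 0 0.1 [651.66896911  72.12862402]
2.7 -8.5 0 0 0 0 0.1; 1.8 -8.7 0 0 0 0 0.1; 0.8 -8.9 0 0 0 0 0.1; -0.1 -8.9 0 0 0 0 0.1; -1.0 -8.8 0 0 0 0 0.1; -1.9 -8.7 0 0 0 0 0.1; -2.8 -8.4 0 0 0 0 0.1; -3.7 -8.1 0 0 0 0 0.1; -4.5 -7.7 0 0 0 0 0.1; -5.3 -7.1 0 0 0 0 0.1 [637.49362564 -11.68103913]
```

Request:
servo_tool:
  moves: "6 6.5 0 0 0 0 0.1; 6.7 5.9 0 0 0 0 0.1; 7.3 5.2 0 0 0 0 0.1; 7.8 4.4 0 0 0 0 0.1; 8.2 3.5 0 0 0 0 0.1; 0 0 0 0 0 0 0.1"

```text
time: 19.73
tool_pos: [0.5438, 0.1225, 0.2094]
eef_rot: [3.14, -0.0, 2.451]
wrist_force: [-1.5, 2.9, 1.7]
grip_width: 0.0246
finger_force: 30.0
```

Request:
servo_tool:
  moves: "8.5 2.7 0 0 0 0 0.1; 8.7 1.8 0 0 0 0 0.1; 8.9 0.8 0 0 0 0 0.1; 8.9 -0.1 0 0 0 0 0.1; 8.8 -1 0 0 0 0 0.1; 0 0 0 0 0 0 0.1"

```text
time: 20.48
tool_pos: [0.5886, 0.1264, 0.2098]
eef_rot: [3.138, 0.002, 2.451]
wrist_force: [0.8, 4.7, 2.1]
grip_width: 0.024
finger_force: 30.0
```

Request:
servo_tool:
  moves: "8.7 -1.9 0 0 0 0 0.1; 8.4 -2.8 0 0 0 0 0.1; 8.1 -3.7 0 0 0 0 0.1; 7.7 -4.5 0 0 0 0 0.1; 7.1 -5.3 0 0 0 0 0.1; 0 0 0 0 0 0 0.1"

```text
time: 21.22
tool_pos: [0.629, 0.1072, 0.2101]
eef_rot: [3.138, 0.004, 2.45]
wrist_force: [2.5, 3.9, 3.6]
grip_width: 0.0243
finger_force: 30.0
```

Request:
servo_tool:
  moves: "7.3 -5.2 0 0 0 0 0.1; 6.7 -6 0 0 0 0 0.1; 5.6 -7 0 0 0 0 0.1; 4.7 -7.6 0 0 0 0 0.1; 3.8 -8 0 0 0 0 0.1; 0 0 0 0 0 0 0.1"

```text
time: 21.98
tool_pos: [0.6545, 0.0712, 0.209]
eef_rot: [-3.138, -0.0, 2.448]
wrist_force: [-1.4, -0.3, 4.7]
grip_width: 0.0244
finger_force: 30.0
```

Request:
servo_tool:
  moves: "2.7 -8.5 0 0 0 0 0.1; 1.8 -8.7 0 0 0 0 0.1; 0.8 -8.9 0 0 0 0 0.1; -0.1 -8.9 0 0 0 0 0.1; -1 -8.8 0 0 0 0 0.1; 0 0 0 0 0 0 0.1"

```text
time: 22.72
tool_pos: [0.6586, 0.029, 0.2088]
eef_rot: [-3.14, -0.001, 2.45]
wrist_force: [-4.8, 1.0, 3.0]
grip_width: 0.0245
finger_force: 30.0
```

Request:
servo_tool:
  moves: "-1.9 -8.7 0 0 0 0 0.1; -2.8 -8.4 0 0 0 0 0.1; -3.7 -8.1 0 0 0 0 0.1; -4.5 -7.7 0 0 0 0 0.1; -5.3 -7.1 0 0 0 0 0.1; 0 0 0 0 0 0 0.1"

```text
time: 23.48
tool_pos: [0.6406, -0.0109, 0.2093]
eef_rot: [-3.141, 0.001, 2.45]
wrist_force: [-2.5, 1.7, 1.4]
grip_width: 0.024
finger_force: 30.0
```

About 178° turned. A small extra step, then release, lift and check.

Request:
servo_tool:
  moves: "-4 -4.5 0 0 0 0 0.1; 0 0 0 0 0 0 0.1; 0 0 0 0 0 0 0.5; 0 0 0 0 0 0 0.6; 0 0 0 0 0 0 0.6; 0 0 15 0 0 0 0.6; 0 0 30 0 0 0 0.6; 0 0 40 0 0 0 0.6; 0 0 40 0 0 0 0.6; 0 0 0 0 0 0 0.6"

```text
time: 24.72
tool_pos: [0.6381, -0.0147, 0.3406]
eef_rot: [3.136, 0.009, 2.45]
wrist_force: [0.1, 0.4, -0.4]
grip_width: 0.0564
finger_force: 0.0
```

```bash
python3 - <<'E'
from h import *
b=snapshot("side")[:,:,::-1]
k=8;x0,y0=235,150
o=cv2.resize(b[y0:y0+75,x0:x0+95],None,fx=k,fy=k,interpolation=cv2.INTER_CUBIC)
o=cv2.convertScaleAbs(o,alpha=1.6,beta=-30)
cv2.imwrite("pics/j.png",o);s=read_state();print(s['tool_pos'],s['wrist_force'],s['finger_force'])
E
```

```text
[ 0.63753841 -0.01460071  0.33740659] [-0.39962851 -0.27945932 -0.6847359 ] 0.0
```

View pics/j.png

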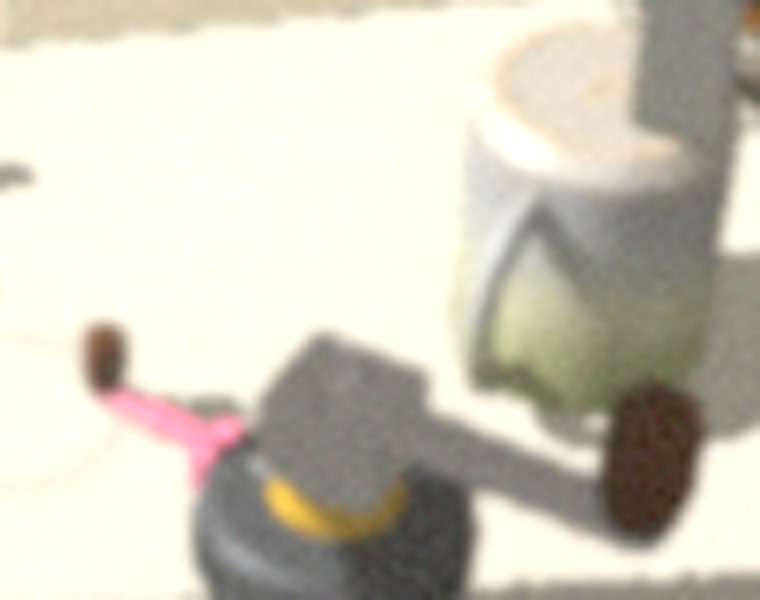

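The crank is turned half a turn, with its knob at (652,465) and its hub flat on the mill at (340,430). It's released, and the mug hasn't moved. Handing in.

```bash
python3 -c "
from rig import *
print(hand_in())"
```

```text
the job is handed in; nothing more can be done
None
```

The crank was fitted home on the splines, the burrs were cranked clockwise about half a turn (roughly 3.1–3.2 rad by my estimate), and the crank was let go; the job is handed in, but no verdict came back.

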